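Sweep the walnut shells into the board's scrap tray and shut it

TASK

The walnuts are cracked and the kernels are in the bowl: sweep the four empty half shells across the chopping board with your fingertips, off its open edge and into the scrap tray that stands drawn out below, and when all four lie in the tray push it fully home by its front. Only sweep and push, gently: do not pinch or pick up anything, and leave the bowl and the other things standing where they are.

Things in the scene. Friction and masses are not known exactly. Their poses are not given: they have to be found in the camera images.
- board_top (a point): Centre of the working surface of a wooden chopping board that stands on the worktop on rubber feet and does not move. The board is 240 mm (its x) by 260 mm (its y) and its surface lies 66 mm above the worktop. Board axes: z up; -y points to the open edge, where the scrap tray slides out. The other three edges carry a raised rim 16 mm wide and 8 mm high; the open edge has none and is rounded over (9 mm radius).
- board_edge (a point): Middle of the open edge of the board, at the height of its surface: 130 mm from board_top along the board's -y. Same axes as board_top.
- tray (a joint): Sliding scrap tray under the board, on runners: how far it is drawn out, in m. 0 = fully home (its wooden front flush with the board's open edge), 0.15 = end stop; it starts 0.09 to 0.13 out. It slides along the board's -y to open and +y to shut, takes about 2 N to push and stays where it is left. Steel tray, inside 204 mm wide (x) by 219 mm long, walls 36 mm high; 40 mm of room between its floor and the board above.
- tray_front (a point): On the tray's wooden front: middle of its outer face, 20 mm above the worktop; moves with the tray. The front is 211 mm wide, 10 mm thick, its lower edge 4 mm and its upper edge 44 mm above the worktop, with a shallow finger notch 64 mm wide in the middle, where the upper edge is at 36 mm. Axes as the board: the outer face looks to -y.
- tray_floor (a point): Centre of the tray's inner floor, 8 mm above the worktop; moves with the tray. Axes as the board. The tray's inside reaches 102 mm either way along x and 110 mm either way along y.
- bowl: White bowl of walnut kernels, 78 mm across and 40 mm high, standing on the board in the back right-hand corner as seen from the tray; stays where it is. Origin: centre of its underside.
- mill: Salt shaker with a grey top, 44 mm across, 90 mm high, standing on the hob beyond the tray. Stays where it is. Origin: centre of its underside.
- jar: Closed preserve jar with a white lid, 68 mm across, 84 mm high, standing on the worktop beyond the board. Stays where it is. Origin: centre of its underside.
- teaspoon: Teaspoon, 130 x 26 x 11 mm, lying on the worktop along the board's near side. Stays where it is. Origin: centre of its underside.
- shell_1_mid (a point): Empty half of a walnut shell, about 33 x 27 mm and 15 mm high, light (11 to 18 g), lying open side down on the board, turned anyhow, and free to slide. Centre of the half shell, 7 mm above what it lies on.
- shell_2_mid (a point): Empty half of a walnut shell, about 33 x 27 mm and 15 mm high, light (11 to 18 g), lying open side down on the board, turned anyhow, and free to slide. Centre of the half shell, 7 mm above what it lies on.
- shell_3_mid (a point): Empty half of a walnut shell, about 33 x 27 mm and 15 mm high, light (11 to 18 g), lying open side down on the board, turned anyhow, and free to slide. Centre of the half shell, 7 mm above what it lies on.
- shell_4_mid (a point): Empty half of a walnut shell, about 33 x 27 mm and 15 mm high, light (11 to 18 g), lying open side down on the board, turned anyhow, and free to slide. Centre of the half shell, 7 mm above what it lies on.

How it is judged:
By the outcome, as a careful person would: the job done as asked, in the order asked, and still so for the second after the job is handed in, with the robot touching nothing.
It also fails if it takes over 64 s, if anything falls off the work surface, if the arm or the gripper's body presses on something with over 40 N, if the wrist force passes 120 N, or if a joint passes its speed limit or range.

ROBOT

A 6-joint arm with a two-finger parallel gripper is mounted at the origin on a cart in front of the work surface, level with it; the furniture and walls round the work are solid. World frame = base frame: x ahead of the robot, y to its left, z up, the work surface at z = 0. Lengths are in mm, angles in rad, forces in N, time in s.
With the tool pointing down it reaches from about 350 to 975 mm from the base axis. Payload 7.1 kg.
Tool frame: the origin (TCP) lies on the front face of the gripper's body, between the roots of the fingers; the fingertips stand 80 mm ahead of it and the grasp point (between the pads) lies 61 mm ahead of it; z points along the fingers, y is the line along which they close (so a half turn about z gives the same grasp; the last joint's range is limited). The gripper opens to 88 mm and grips with 3 to 60 N. Pads are 20 mm wide; open, the fingers measure 115 mm over their backs; the gripper's body (75 mm by 178 mm) begins 61 mm behind the grasp point.
Start: joints at [-1.341, 0.423, 1.63, -0, 1.089, -0.019], TCP at [153.92, -605.734, 302.675] pointing down, gripper open.
Joint ranges: [-3, 3], [-0.9, 2.11], [0.09, 2.58], [-1.31, 4.45], [0.11, 2.69], [-2.54, 2.54]. Speed limits (rad/s): [2.39, 2.39, 3.01, 3.14, 3.14, 3.14].

INTERFACE

Orientations are given as a rotation vector (axis times angle).
In Python, from workcell import readout, vision, close_job gives the robot as it stands.
- The arm moves only by the tool servo_tool, never from a script. Its argument "plan" is a list that holds one entry, the list of rows, each a list of 7 numbers: the gripper command: -1 is fully open, 1 is shut, values between are in proportion, then the shift along the world's x, y, z in units of 40 mm (1.0 is 40 mm), then the turn, a rotation vector about the world's x, y, z in units of 5 degrees (1.0 is 5 degrees). A call has 1 to 5 rows; each row shifts and turns the commanded pose from where the row before left it; what a row does not reach is not made up. A row lasts 1/12 s, in which the tool goes at most 41.7 mm and 7.16 degrees, less where a joint would pass 70% of its speed; a pose out of reach is approached as far as the arm can. A call is refused whole if a number of a shift passes 1 or a number of a turn 1, either way. A call with a gripper value outside its range is refused whole. The fingers move at their own pace and stop on an object; the grip force is fixed at half the most. Time passes only in rows, so rows that do not move let the fingers close. It gives the time, the measured TCP pose, the force, the opening and the grip force at its end, in the units of the state.
- readout.get_obs(): the state, without advancing time (a new reading comes with each control period).
- vision.get_image(name): name is "scene" or "top"; returns the picture (384x512x3 uint8, red, green, blue); there is no depth.
- vision.camera_params(name): a dict with "fx", "fy", "cx", "cy" (pixels), "rvec" (rotation vector, rad) and "tvec" (3), from world to camera coordinates, as OpenCV has them. Camera axes: x right, y down, z forward; pixel columns grow to the right and rows downward; lengths in mm; the calibration is good to about 2 mm. A picture is of the moment at which its call begins. camera_params takes no time and is no camera call.
- close_job(): hands the job in; it is judged then, once.
The state is a dict: "t": time; "qpos": joint angles; "qvel": joint speeds; "joint_torque": joint torques, N m; "ee_pos": TCP position; "orientation": TCP orientation; "ft_force": force on the tool from outside, world axes, zero at the start; "moment": the same for the moment, N m; "width": finger opening in mm; "grasp_force": force on a finger pad.
Only numpy, scipy, OpenCV 4.12 (cv2) and the standard library are available. Lean on these libraries where they do the work, as an engineer would, in place of code of your own. Each camera call takes 0.05 s, during which the arm holds its last target. There are 200 camera calls.

## Working session

There is one attempt and no reset: what is moved stays moved. The work goes in short steps, Python scripts to look and compute and a tool call to move; the robot and the scene stay as the last step left them, time stands still between calls to the robot, and variables do not carry over. Pictures are saved under pics/ and viewed, at most 10 in all, crops included, and the job is handed in when it is done.

Besides the shell and the picture viewer there is one more tool, called after "Call:" as a command line: name --argument value ..., lists and objects as JSON in quotes. servo_tool: Moves the arm, as the interface text tells. Its arguments: {"type":"object","properties":{"plan":{"type":"array"}},"required":["plan"]}

```bash
mkdir -p pics; cat > h.py <<'E'
import numpy as np, cv2
from workcell import readout, vision, close_job
def cam(n):
    p=vision.camera_params(n); K=np.array([[p['fx'],0,p['cx']],[0,p['fy'],p['cy']],[0,0,1]],float)
    R=cv2.Rodrigues(np.array(p['rvec'],float))[0]; t=np.array(p['tvec'],float).ravel(); return K,R,t
def ray(n,u,v):
    K,R,t=cam(n); return -R.T@t, R.T@np.linalg.inv(K)@np.array([u,v,1.])
def atz(n,u,v,z):
    c,d=ray(n,u,v); return c+d*(z-c[2])/d[2]
def proj(n,P):
    K,R,t=cam(n); q=K@(R@np.array(P,float)+t); return q[:2]/q[2]
def tri(a,b):
    (c1,d1),(c2,d2)=ray(*a),ray(*b)
    s=np.linalg.lstsq(np.c_[d1,-d2],c2-c1,rcond=None)[0]
    p,q=c1+d1*s[0],c2+d2*s[1]; return (p+q)/2,np.linalg.norm(p-q)
def snap(n,f):
    im=vision.get_image(n); cv2.imwrite(f'pics/{f}.png',cv2.resize(im[:,:,::-1],(768,576),interpolation=cv2.INTER_CUBIC)); return im
E
python3 - <<'E'
from h import *
for n in('scene','top'):
    snap(n,n+'0'); c,d=ray(n,256,192); print(n,c,d,cam(n)[0][0,0])
print(readout.get_obs())
E
```

```text
scene [140.46211777 921.44252936 554.97990731] [ 0.42149398 -0.75267748 -0.5059294 ] 498.89024279375775
top [395.84786933 182.60038026 961.0832686 ] [ 0.19617088  0.01683776 -0.9804341 ] 371.5595352058473
{'t': 0.1, 'qpos': array([-1.34101602e+00,  4.23771037e-01,  1.63057967e+00,  1.59774787e-06,
        1.08856015e+00, -1.89891334e-02]), 'qvel': array([ 0.00018108, -0.00152976, -0.00139229, -0.00060433,  0.00146228,
       -0.00066906]), 'joint_torque': array([-6.16634352e-04, -5.45616710e+01, -2.74321246e+01,  6.45086635e-02,
        1.87926181e-02, -3.39510564e-05]), 'ee_pos': array([ 153.8299546 , -605.39271546,  301.98853359]), 'orientation': array([-3.11602053e+00, -3.89595472e-01,  2.15531146e-04]), 'ft_force': array([-0.22909587,  1.63614271,  0.54260337]), 'moment': array([-0.00372707, -0.01899761, -0.03179727]), 'grasp_force': 0.0, 'width': 87.93552075988201}
```

View pics/scene0.png

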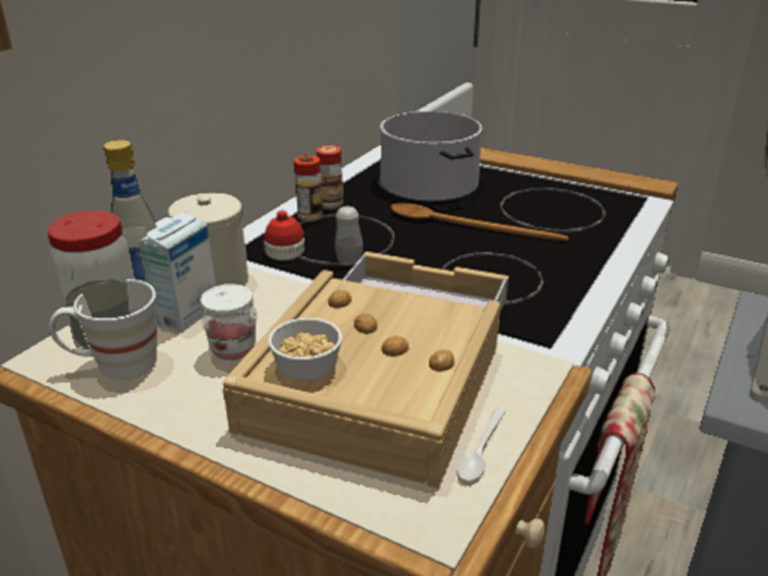

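View pics/top0.png

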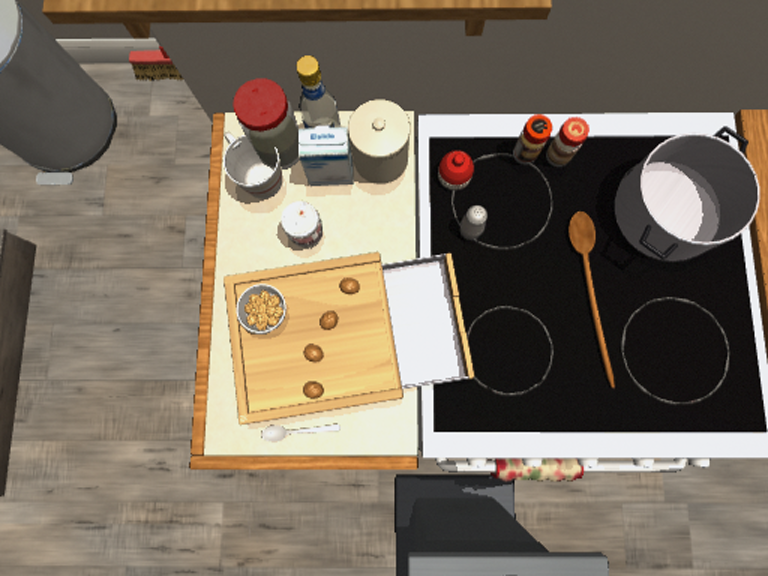

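The top view shows the board with its open edge on the right (world -y), the tray drawn out at (430,320), and the shells at (349,286), (329,320), (314,353) and (313,390). In the scene view the same shells are at (340,298), (366,323), (395,345) and (441,360).

```bash
python3 - <<'E'
from h import *
np.set_printoptions(precision=1,suppress=True)
T=[(349,286),(329,320),(314,353),(313,390),(262,310),(476,219)]
S=[(340,298),(366,323),(395,345),(441,360),(306,350),(348,222)]
T=np.array(T)/1.5;S=np.array(S)/1.5
for a,b in zip(T,S): print(*tri(('top',*a),('scene',*b)), atz('top',*a,75))
print('board corners: outer rim top z74')
C={}
for n,uv,z in [('openfar',(382,264),66),('opennear',(402,391),66),('rim far open',(380,254),74),('rim near open',(403,396),74),('rim back far',(225,276),74),('rim back near',(240,423),74),('trayF far',(450,254),44),('trayF near',(472,377),44),('spoon end',(340,427),5)]:
    C[n]=atz('top',uv[0]/1.5,uv[1]/1.5,z); print(n,C[n])
d=C['rim near open']-C['rim far open'];print(np.degrees(np.arctan2(d[1],d[0])),np.linalg.norm(d))
E
```

```text
[576.6 254.7  74.4] 0.19578710770046903 [576.5 254.7  75. ]
[520.9 286.1  73. ] 0.606652075955971 [520.9 286.   75. ]
[468.6 309.1  73.1] 0.8088603814620032 [468.1 308.7  75. ]
[411.  309.2  72.9] 1.348451423467404 [410.3 308.7  75. ]
[533.9 390.   93.4] 0.6733836192983143 [537.2 394.6  75. ]
[694.1  44.   63.8] 1.5096984912229274 [689.7  45.4  75. ]
board corners: outer rim top z74
openfar [615.4 201.4  66. ]
opennear [409.1 169.2  66. ]
rim far open [630.3 204.5  74. ]
rim near open [401.3 167.8  74. ]
rim back far [593.7 458.1  74. ]
rim back near [359.8 421.   74. ]
trayF far [638.   86.5  44. ]
trayF near [431.9  55.2  44. ]
spoon end [350.8 271.9   5. ]
-170.8841128216203 231.9925388061166
```

Call:
servo_tool --plan '[[[0.64,0.69,0.69,0,0,0,1],[0.64,0.69,0.69,0,0,0,1],[0.64,0.69,0.69,0,0,0,1],[0.64,0.69,0.69,0,0,0,1],[0.64,0.69,0.69,0,0,0,1]]]'

```text
t: 0.52
ee_pos: [292.7, -466.2, 302.4]
orientation: [-2.957, -1.06, 0.0]
ft_force: [-0.0, -1.2, 0.5]
width: 58.3
grasp_force: 0.0
```

Call:
servo_tool --plan '[[[0.64,0.69,0.69,0,0,0,1],[0.64,0.69,0.69,0,0,0,1],[0.64,0.69,0.69,0,0,0,1],[0.64,0.69,0.69,0,0,0,1],[0.64,0.69,0.69,0,0,0,1]]]'

```text
t: 0.93
ee_pos: [430.8, -328.0, 302.5]
orientation: [-2.657, -1.676, 0.0]
ft_force: [0.4, -0.9, -0.4]
width: 24.6
grasp_force: 0.0
```

Call:
servo_tool --plan '[[[0.64,0.22,0.97,0,0,0,1],[0.64,0.22,0.97,0,0,0,1],[0.64,0.22,0.97,0,0,0,1],[0.64,0.22,0.97,0,0,0,1],[0.64,0.22,0.97,0,0,0,1]]]'

```text
t: 1.35
ee_pos: [473.8, -133.8, 302.5]
orientation: [-2.231, -2.211, 0.0]
ft_force: [0.5, -0.8, -0.4]
width: 15.7
grasp_force: 0.0
```

Call:
servo_tool --plan '[[[0.64,0.22,0.97,0,0,0,1],[0.64,0.22,0.97,0,0,0,0.94],[0.64,0.22,0.97,0,0,0,0],[0.64,0.22,0.97,0,0,0,0],[0.64,0.22,0.97,0,0,0,0]]]'

```text
t: 1.77
ee_pos: [517.8, 60.3, 302.6]
orientation: [-2.041, -2.388, 0.0]
ft_force: [0.5, 0.0, 0.3]
width: 16.1
grasp_force: 0.0
```

Call:
servo_tool --plan '[[[0.64,0.22,0.97,0,0,0,0],[0.64,0.22,0.97,0,0,0,0],[0.64,0.22,0.97,0,0,0,0],[0.64,0.22,0.97,0,0,0,0],[0.64,0.22,0.97,0,0,0,0]]]'

```text
t: 2.18
ee_pos: [561.7, 254.3, 302.3]
orientation: [-2.041, -2.388, 0.001]
ft_force: [0.5, 0.1, 0.2]
width: 15.8
grasp_force: 0.0
```

Call:
servo_tool --plan '[[[0.64,0.22,0.93,0,0,0,0],[0.64,0,0,-1,0,0,0],[0.64,0,0,-1,0,0,0],[0.64,0,0,-1,0,0,0],[0.64,0,0,-0.6,0,0,0]]]'

```text
t: 2.6
ee_pos: [568.6, 289.0, 154.3]
orientation: [-2.039, -2.387, 0.008]
ft_force: [-0.8, -1.1, -0.4]
width: 15.8
grasp_force: 0.0
```

```bash
python3 - <<'E'
from h import *
im=snap('scene','s1')
cv2.imwrite('pics/s1c.png',cv2.resize(im[160:320,140:360,::-1],(770,560),interpolation=cv2.INTER_CUBIC))
E
```

```text
(no output)
```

View pics/s1c.png

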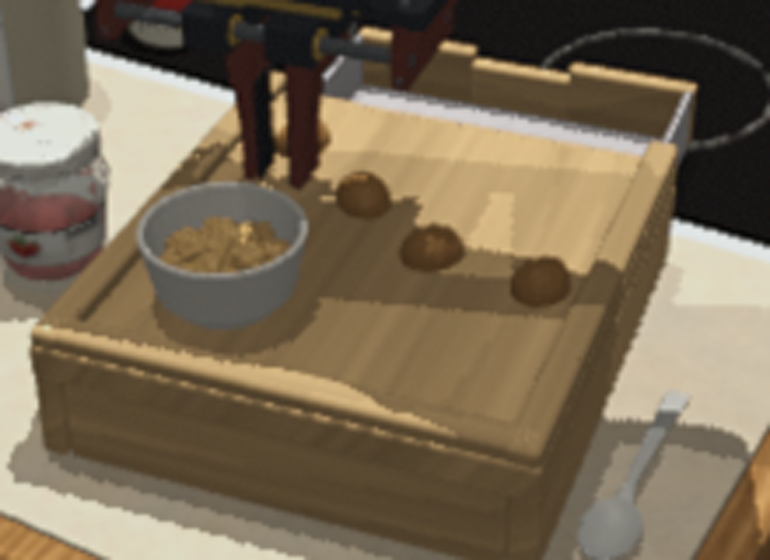

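Fingers stand behind shell 1, just above the board and clear of the bowl. Sweeping.

Call:
servo_tool --plan '[[[0.64,0.03,-0.1,-0.1,0,0,0],[0.64,0.03,-0.2,-0.08,0,0,0],[0.64,0.03,-0.2,0,0,0,0],[0.64,0.03,-0.2,0,0,0,0],[0.64,0.03,-0.2,0,0,0,0]]]'

```text
t: 3.07
ee_pos: [577.5, 252.5, 153.1]
orientation: [2.041, 2.387, 0.003]
ft_force: [0.2, 0.3, -0.4]
width: 15.8
grasp_force: 0.0
```

Call:
servo_tool --plan '[[[0.64,0.03,-0.2,-0.07,0,0,0],[0.64,0.03,-0.2,0,0,0,0],[0.64,0.03,-0.2,0,0,0,0],[0.64,0.03,-0.2,0,0,0,0],[0.64,0.03,-0.2,0,0,0,0]]]'

```text
t: 3.48
ee_pos: [584.1, 213.9, 150.8]
orientation: [2.042, 2.386, 0.007]
ft_force: [-1.2, 5.8, 6.9]
width: 15.9
grasp_force: 3.7
```

Call:
servo_tool --plan '[[[0.64,0.03,-0.2,0,0,0,0],[0.64,0.03,-0.2,0,0,0,0],[0.64,0.03,-0.2,0,0,0,0],[0.64,0.03,-0.2,0,0,0,0],[0.64,0,0,0,0,0,0]]]'

```text
t: 3.9
ee_pos: [587.6, 179.6, 148.8]
orientation: [2.043, 2.387, -0.001]
ft_force: [0.2, 0.8, -0.7]
width: 15.9
grasp_force: 0.0
```

```bash
python3 - <<'E'
from h import *
im=vision.get_image('scene');im2=vision.get_image('top')
a=cv2.resize(im[160:320,140:360,::-1],(770,560),interpolation=cv2.INTER_CUBIC)[:330]
b=cv2.resize(im2[150:290,140:330,::-1],None,fx=2,fy=2,interpolation=cv2.INTER_CUBIC)[:270]
c=np.zeros((600,770,3),np.uint8);c[:330]=a;c[330:,:380]=b
cv2.imwrite('pics/s2c.png',c)
E
```

```text
(no output)
```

View pics/s2c.png

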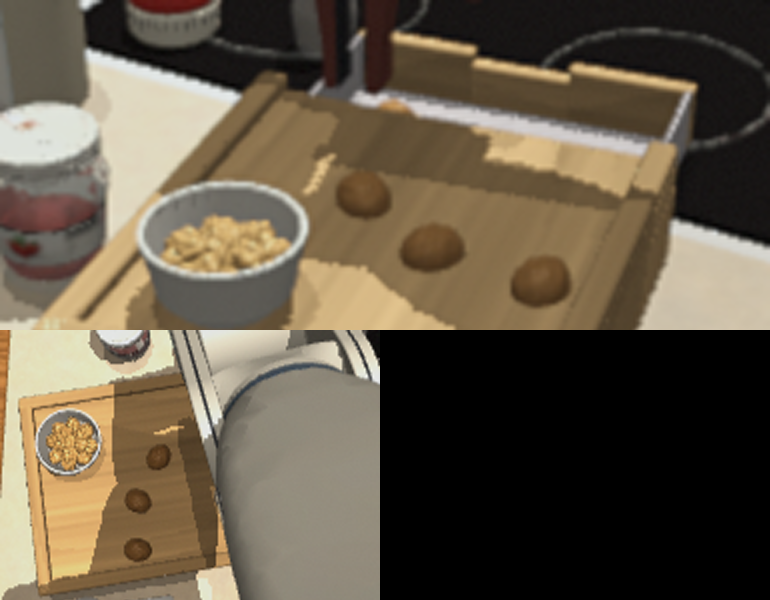

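Shell 1 lies in the tray, at (395,105) in the crop. The others have not moved. Next is shell 2.

Call:
servo_tool --plan '[[[0.64,0,0,1,0,0,0],[0.64,-0.45,0.87,0.3,0,0,0],[0.64,-0.45,0.87,0,0,0,0],[0.64,-0.45,0.87,0,0,0,0],[0.64,-0.45,0.87,0,0,0,0]]]'

```text
t: 4.42
ee_pos: [514.7, 322.0, 201.0]
orientation: [2.042, 2.387, 0.001]
ft_force: [0.0, -0.1, -0.1]
width: 15.7
grasp_force: 0.0
```

Call:
servo_tool --plan '[[[0.64,0,0,-0.5,0,0,0],[0.64,0,0,-0.5,0,0,0],[0.64,0,0,-0.25,0,0,0],[0.64,0,0,0,0,0,0]]]'

```text
t: 4.75
ee_pos: [514.8, 321.2, 150.9]
orientation: [-2.04, -2.388, 0.002]
ft_force: [-0.2, -1.1, 0.3]
width: 15.6
grasp_force: 0.2
```

Call:
servo_tool --plan '[[[0.64,0.03,-0.2,-0.02,0,0,0],[0.64,0.04,-0.22,0,0,0,0],[0.64,0.04,-0.22,0,0,0,0],[0.64,0.04,-0.22,0,0,0,0],[0.64,0.04,-0.22,0,0,0,0]]]'

```text
t: 5.17
ee_pos: [524.0, 277.9, 150.8]
orientation: [2.042, 2.387, 0.004]
ft_force: [0.0, 3.8, 5.4]
width: 16.0
grasp_force: 2.6
```

Call:
servo_tool --plan '[[[0.64,0.03,-0.22,0,0,0,0],[0.64,0.04,-0.22,0,0,0,0],[0.64,0.04,-0.22,0,0,0,0],[0.64,0.04,-0.22,0,0,0,0],[0.64,0.04,-0.22,0,0,0,0]]]'

```text
t: 5.58
ee_pos: [531.6, 233.8, 150.8]
orientation: [2.042, 2.387, 0.004]
ft_force: [-0.9, 3.8, 5.1]
width: 15.9
grasp_force: 2.8
```

Call:
servo_tool --plan '[[[0.64,0.03,-0.22,0,0,0,0],[0.64,0.04,-0.22,0,0,0,0],[0.64,0.04,-0.22,0,0,0,0],[0.64,0.04,-0.22,0,0,0,0],[0.64,0.04,-0.22,0,0,0,0]]]'

```text
t: 6.0
ee_pos: [539.1, 189.6, 150.7]
orientation: [2.042, 2.387, 0.003]
ft_force: [0.8, 3.1, 4.7]
width: 15.8
grasp_force: 1.8
```

Call:
servo_tool --plan '[[[0.64,0.03,-0.22,0,0,0,0],[0.64,0.04,-0.22,0,0,0,0],[0.64,0,0,0,0,0,0]]]'

```text
t: 6.25
ee_pos: [541.1, 170.2, 149.6]
orientation: [-2.043, -2.387, 0.002]
ft_force: [-0.7, 0.4, -0.3]
width: 15.7
grasp_force: 0.0
```

```bash
cat > look.py <<'E'
import sys
from h import *
im=vision.get_image('scene');im2=vision.get_image('top')
a=cv2.resize(im[160:320,140:360,::-1],(770,560),interpolation=cv2.INTER_CUBIC)[:330]
b=cv2.resize(im2[150:285,140:330,::-1],None,fx=2,fy=2,interpolation=cv2.INTER_CUBIC)
c=np.zeros((600,770,3),np.uint8);c[:330]=a;c[330:,:380]=b
cv2.imwrite(f'pics/{sys.argv[1]}.png',c)
E
python3 look.py s3c
```

```text
(no output)
```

View pics/s3c.png

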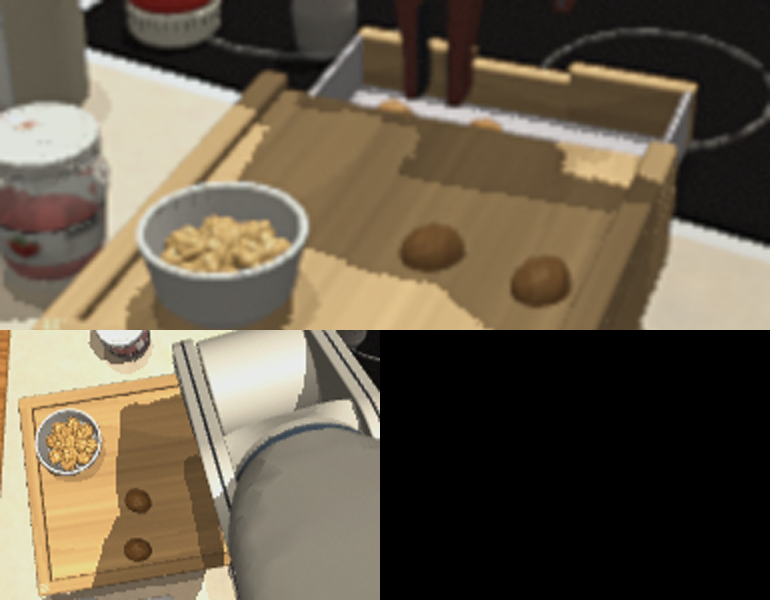

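Shell 2 is also in the tray, at (487,123). Shell 3 is next.

Call:
servo_tool --plan '[[[0.64,0,0,1,0,0,0],[0.64,-0.49,0.8,0.3,0,0,0],[0.64,-0.49,0.85,0,0,0,0],[0.64,-0.49,0.85,0,0,0,0],[0.64,-0.49,0.85,0,0,0,0]]]'

```text
t: 6.77
ee_pos: [461.8, 307.3, 202.3]
orientation: [2.042, 2.387, 0.001]
ft_force: [0.1, 0.4, -0.4]
width: 15.5
grasp_force: 0.0
```

Call:
servo_tool --plan '[[[0.64,0,0.95,0,0,0,0],[0.64,0,0,-0.6,0,0,0],[0.64,0,0,-0.5,0,0,0],[0.64,0,0,-0.2,0,0,0],[0.64,0,0,0,0,0,0]]]'

```text
t: 7.18
ee_pos: [461.7, 344.8, 150.7]
orientation: [-2.04, -2.387, 0.002]
ft_force: [-7.6, 2.5, 10.9]
width: 16.1
grasp_force: 5.2
```

Call:
servo_tool --plan '[[[0.64,0.04,-0.22,0,0,0,0],[0.64,0.04,-0.22,0,0,0,0],[0.64,0.04,-0.22,0,0,0,0],[0.64,0.03,-0.22,0,0,0,0],[0.64,0.03,-0.22,0,0,0,0]]]'

```text
t: 7.6
ee_pos: [470.6, 300.4, 150.8]
orientation: [2.042, 2.388, 0.004]
ft_force: [-0.8, 3.8, 5.8]
width: 15.8
grasp_force: 2.7
```

Call:
servo_tool --plan '[[[0.64,0.04,-0.22,0,0,0,0],[0.64,0.04,-0.22,0,0,0,0],[0.64,0.04,-0.22,0,0,0,0],[0.64,0.03,-0.22,0,0,0,0],[0.64,0.03,-0.22,0,0,0,0]]]'

```text
t: 8.02
ee_pos: [477.9, 256.3, 150.8]
orientation: [2.042, 2.387, 0.004]
ft_force: [0.0, 3.7, 5.6]
width: 15.6
grasp_force: 2.9
```

Call:
servo_tool --plan '[[[0.64,0.04,-0.22,0,0,0,0],[0.64,0.04,-0.22,0,0,0,0],[0.64,0.04,-0.22,0,0,0,0],[0.64,0.03,-0.22,0,0,0,0],[0.64,0.03,-0.22,0,0,0,0]]]'

```text
t: 8.43
ee_pos: [485.1, 212.2, 150.7]
orientation: [2.042, 2.387, 0.004]
ft_force: [-0.6, 4.7, 4.7]
width: 15.6
grasp_force: 3.2
```

Call:
servo_tool --plan '[[[0.64,0.04,-0.22,0.02,0,0,0],[0.64,0.04,-0.22,0,0,0,0],[0.64,0.03,-0.22,0,0,0,0],[0.64,0.03,-0.22,0,0,0,0],[0.77,0,0,0,0,0,0]]]'

```text
t: 8.85
ee_pos: [489.7, 175.0, 150.4]
orientation: [-2.042, -2.387, 0.002]
ft_force: [-0.4, 0.3, -0.0]
width: 12.8
grasp_force: 0.0
```

```bash
python3 look.py s4c
```

```text
(no output)
```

View pics/s4c.png

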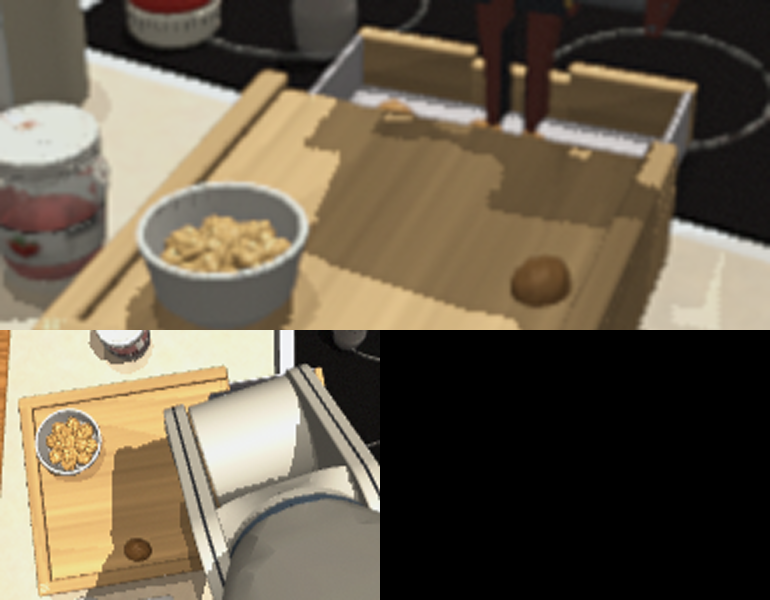

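Shell 3 is off the board, with only shell 4 left, at (540,280). I am using a narrower finger gap to clear the side rim.

Call:
servo_tool --plan '[[[0.77,0,0,1,0,0,0],[0.77,-0.4,0.84,0.3,0,0,0],[0.77,-0.4,0.85,0,0,0,0],[0.77,-0.4,0.85,0,0,0,0],[0.77,-0.4,0.85,0,0,0,0]]]'

```text
t: 9.37
ee_pos: [425.1, 313.7, 203.0]
orientation: [2.042, 2.387, 0.001]
ft_force: [0.7, -0.2, 0.5]
width: 10.0
grasp_force: 0.0
```

Call:
servo_tool --plan '[[[0.77,-0.4,0.85,0,0,0,0],[0.77,0,0,-0.6,0,0,0],[0.77,0,0,-0.5,0,0,0],[0.77,0,0,-0.15,0,0,0],[0.77,0,0,0,0,0,0]]]'

```text
t: 9.78
ee_pos: [408.9, 346.3, 151.7]
orientation: [-2.04, -2.388, 0.005]
ft_force: [0.0, 0.3, 0.6]
width: 10.2
grasp_force: 0.0
```

Call:
servo_tool --plan '[[[0.77,0.04,-0.22,-0.01,0,0,0],[0.77,0.04,-0.22,0,0,0,0],[0.77,0.04,-0.22,0,0,0,0],[0.77,0.04,-0.22,0,0,0,0],[0.77,0.04,-0.22,0,0,0,0]]]'

```text
t: 10.2
ee_pos: [418.3, 300.9, 152.6]
orientation: [2.042, 2.387, 0.0]
ft_force: [0.7, -0.8, 0.7]
width: 10.5
grasp_force: 0.0
```

Call:
servo_tool --plan '[[[0.77,0.05,-0.22,0,0,0,0],[0.77,0.05,-0.22,0,0,0,0],[0.77,0.05,-0.22,0,0,0,0],[0.77,0.05,-0.22,0,0,0,0],[0.77,0.05,-0.22,0,0,0,0]]]'

```text
t: 10.62
ee_pos: [428.2, 257.4, 152.3]
orientation: [2.041, 2.388, 0.0]
ft_force: [0.1, -0.3, 0.3]
width: 10.0
grasp_force: 0.2
```

Call:
servo_tool --plan '[[[0.77,0.05,-0.22,0,0,0,0],[0.77,0.05,-0.22,0,0,0,0],[0.77,0.05,-0.22,0,0,0,0],[0.77,0.05,-0.22,0,0,0,0],[0.77,0.05,-0.22,0,0,0,0]]]'

```text
t: 11.03
ee_pos: [438.1, 213.4, 152.3]
orientation: [-2.041, -2.388, 0.0]
ft_force: [-0.3, 0.0, 0.4]
width: 10.0
grasp_force: 0.2
```

Call:
servo_tool --plan '[[[0.77,0.05,-0.22,0,0,0,0],[0.77,0.05,-0.22,0,0,0,0],[0.77,0.05,-0.22,0,0,0,0],[0.77,0.05,-0.22,0,0,0,0],[0.77,0.05,-0.22,0,0,0,0]]]'

```text
t: 11.45
ee_pos: [448.0, 169.3, 152.2]
orientation: [-2.041, -2.388, 0.0]
ft_force: [-0.4, 0.3, -0.3]
width: 10.0
grasp_force: 0.0
```

Call:
servo_tool --plan '[[[0.77,0.03,-0.22,0,0,0,0],[0.77,0,-0.1,0,0,0,0],[1,0,0,1,0,0,0],[1,0,0,1,0,0,0]]]'

```text
t: 11.78
ee_pos: [447.5, 156.4, 230.7]
orientation: [-2.04, -2.384, 0.01]
ft_force: [0.1, 1.5, 0.4]
width: 1.2
grasp_force: 0.0
```

Call:
servo_tool --plan '[[[1,0.47,-0.68,0,0,0,0],[1,0.47,-0.68,0,0,0,0],[1,0.47,-0.68,0,0,0,0],[1,0.47,-0.68,0,0,0,0],[1,0.47,-0.68,0,0,0,0]]]'

```text
t: 12.2
ee_pos: [543.7, 19.9, 232.4]
orientation: [2.041, 2.388, 0.0]
ft_force: [1.1, 0.4, -0.7]
width: 0.2
grasp_force: 0.0
```

```bash
python3 - <<'E'
from h import *
a=vision.get_image('scene')[120:270,140:360,::-1];b=vision.get_image('top')[130:290,140:340,::-1]
r=lambda q:cv2.resize(q,(400,300),interpolation=cv2.INTER_CUBIC)
cv2.imwrite('pics/s5c.png',np.hstack([cv2.resize(a,(420,286),interpolation=cv2.INTER_CUBIC),cv2.resize(b,(358,286),interpolation=cv2.INTER_CUBIC)]))
E
```

```text
(no output)
```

View pics/s5c.png

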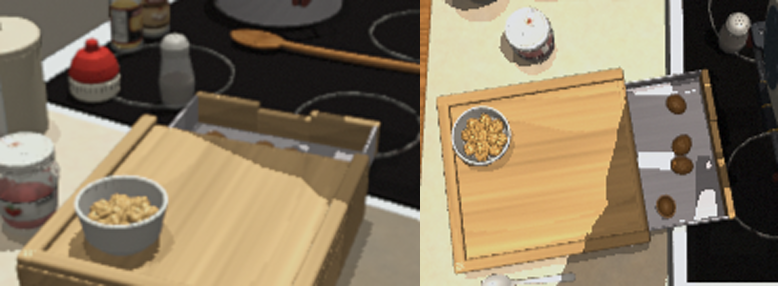

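All four shells lie in the tray, at (676,103), (681,143), (682,165) and (666,205) in the top crop. Next I lower the closed fingers in front of the tray and push.

Call:
servo_tool --plan '[[[1,0,0,-0.9,0,0,0],[1,0,0,-0.9,0,0,0],[1,0,0,-0.9,0,0,0],[1,0,0,-0.5,0,0,0],[1,-0.06,0.4,0,0,0,0]]]'

```text
t: 12.72
ee_pos: [537.7, 36.4, 100.0]
orientation: [-2.04, -2.382, 0.008]
ft_force: [-1.2, -0.5, -0.5]
width: 1.0
grasp_force: 0.0
```

Call:
servo_tool --plan '[[[1,-0.03,0.2,0,0,0,0],[1,-0.03,0.2,0,0,0,0],[1,-0.03,0.15,0,0,0,0],[1,-0.02,0.15,0,0,0,0],[1,-0.02,0.15,0,0,0,0]]]'

```text
t: 13.13
ee_pos: [535.4, 72.0, 105.0]
orientation: [2.04, 2.388, 0.0]
ft_force: [-1.6, -1.7, 0.1]
width: 1.0
grasp_force: 1.0
```

Call:
servo_tool --plan '[[[1,-0.03,0.2,0,0,0,0],[1,-0.03,0.2,0,0,0,0],[1,-0.03,0.2,0,0,0,0],[1,-0.03,0.2,0,0,0,0],[1,-0.03,0.2,0,0,0,0]]]'

```text
t: 13.55
ee_pos: [529.6, 112.3, 104.5]
orientation: [2.041, 2.388, 0.001]
ft_force: [-0.3, -1.7, 1.6]
width: 0.5
grasp_force: 1.0
```

Call:
servo_tool --plan '[[[1,-0.03,0.2,0,0,0,0],[1,-0.03,0.2,0,0,0,0],[1,-0.03,0.2,0,0,0,0],[1,-0.03,0.2,0,0,0,0],[1,-0.03,0.2,0,0,0,0]]]'

```text
t: 13.97
ee_pos: [523.3, 152.3, 104.2]
orientation: [-2.041, -2.388, 0.0]
ft_force: [-0.7, -2.2, 0.9]
width: 0.5
grasp_force: 1.0
```

Call:
servo_tool --plan '[[[1,-0.02,0.12,0,0,0,0],[1,-0.02,0.12,0,0,0,0],[1,-0.01,0.08,0,0,0,0],[1,-0.01,0.08,0,0,0,0],[1,-0.01,0.06,0,0,0,0]]]'

```text
t: 14.38
ee_pos: [520.5, 170.1, 104.2]
orientation: [-2.041, -2.388, 0.001]
ft_force: [-0.8, -2.6, 1.6]
width: 0.7
grasp_force: 0.8
```

Call:
servo_tool --plan '[[[1,-0.01,0.06,0,0,0,0],[1,-0.01,0.05,0,0,0,0],[1,0,0.04,0,0,0,0],[1,0,0.03,0,0,0,0],[1,0,0,0,0,0,0]]]'

```text
t: 14.8
ee_pos: [519.8, 175.1, 104.2]
orientation: [2.039, 2.388, -0.005]
ft_force: [1.8, -16.7, 3.9]
width: 0.3
grasp_force: 8.0
```

The force rose to 17 N at y=175, so the tray is on its stop. Backing off and rising.

Call:
servo_tool --plan '[[[1,0.03,-0.2,0,0,0,0],[1,0.1,-0.6,0,0,0,0],[1,0.1,-0.7,0,0,0,0],[1,0,0,1,0,0,0],[1,0,0,1,0,0,0]]]'

```text
t: 15.22
ee_pos: [527.8, 115.4, 182.6]
orientation: [-2.042, -2.382, 0.008]
ft_force: [0.9, -0.2, 0.1]
width: 0.6
grasp_force: 0.0
```

Call:
servo_tool --plan '[[[1,0,0,1,0,0,0],[1,0,-0.9,0.2,0,0,0],[1,0,-0.9,0,0,0,0],[1,0,-0.9,0,0,0,0],[1,0,-0.5,0,0,0,0]]]'

```text
t: 15.63
ee_pos: [529.3, -13.4, 233.0]
orientation: [2.041, 2.386, 0.002]
ft_force: [-0.4, -0.1, -1.0]
width: 0.6
grasp_force: 0.0
```

```bash
python3 - <<'E'
from h import *
a=vision.get_image('scene')[120:320,60:360,::-1];b=vision.get_image('top')[120:320,130:340,::-1]
cv2.imwrite('pics/s6c.png',np.hstack([cv2.resize(a,(420,280),interpolation=cv2.INTER_CUBIC),cv2.resize(b,(360,280),interpolation=cv2.INTER_CUBIC)]))
E
```

```text
(no output)
```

View pics/s6c.png

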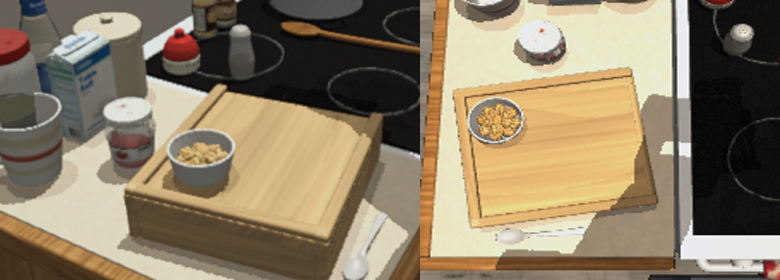

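The tray is flush with the open edge at (645,140), and the bowl, jar, mill and spoon have not moved.

```bash
python3 -c "
from h import *
print(close_job())"
```

```text
the job is handed in; nothing more can be done
None
```

All four shells were swept into the scrap tray and the tray was pushed fully home, with the bowl and other things left where they stood; the job was handed in at about 16 s.

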